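# Fish the wardrobe key out of the pot with the hook

## Task

The wardrobe key, the one with the red fob, is at the bottom of one of the two deep white pots. Take the hook off its stand by the yellow handle, catch the red key's loop with it and draw the key up out of the pot, then hang the hook back on its stand with the key still hanging on it, and let go. Do not touch the red key with the fingers, and leave the key with the green fob where it is.

Things in the scene. Friction and masses are not known exactly. Their poses are not given: they have to be found in the camera images.
- hook_grip (a point): Centre of the hook tool's yellow handle, an upright square post 22 x 22 mm, 58 mm tall; z up. Below it a wooden crossbar, 120 mm along y, 20 along x, 10 thick, underside 40 mm below this point. From there a 5 mm steel shank runs 100 mm down on the handle's axis to a foot pointing to +x. About 160 g. At the start it hangs on the stand, foot (+x) towards the robot.
- hook_seat (a point): Where a loop sits on the hook: on top of the foot, midway between shank and upturned tip. Fixed to the tool 6.5 mm towards +x of and 137.5 mm below hook_grip, same axes. Foot and tip are 5 mm bar; they end 9 mm towards +x of this point; the tip rises 6.5 mm above it, the foot's underside is 5 mm below it, the shank's axis 6.5 mm towards -x.
- key_loop (a point): Centre of the red key's upright round steel loop, 28 mm inside, 36 mm outside, 4 mm wire. x is the loop's level normal (the hook passes through along x), z up. Below it a round red weighted fob 28 mm across, flat foot 30 mm below this point, brass blade reaching 26 mm to +y at its foot. About 45 g. Stands loose in its pot, 7 to 11 mm off the pot's centre towards +x, so hook room is on the -x side.
- spare_loop (a point): Centre of the steel loop of the other key, the same in every way but with a green fob, standing in the other, identical pot. To be left alone.
- key_pot: Fixed round white pot in which the red key stands; origin at the centre of its underside, z up. Outside 80 mm across, rim 103 mm up; bore 72 mm across and 95 mm deep, its floor 8 mm up, so the loop's top is 47 mm below the rim.
- stand: Fixed dark wooden stand, origin under its centre, z up. Two panels, 12 mm thick (y), 58 wide (x), at y = -44 and +44 mm, 76 mm free between them, open to -x, +x and above. Tops 163 mm up, with 8 mm high lips at x = -26 and +26 mm: saddles 46 mm wide, where the crossbar lies along y; hook_grip is then at x = y = 0, z = 203 mm, either way round. Base 100 x 140 x 5 mm. A hung key clears it.

How it is judged:
By the outcome, as a careful person would: the job done as asked, in the order asked, and still so for the second after the job is handed in, with the robot touching nothing.
It also fails if it takes over 54 s, if anything falls off the work surface, if the arm or the gripper's body presses on something with over 40 N, if the wrist force passes 120 N, or if a joint passes its speed limit or range.

## Robot

A 6-joint arm with a two-finger parallel gripper is mounted at the origin on the work surface. World frame = base frame: x ahead of the robot, y to its left, z up, the work surface at z = 0. Lengths are in m, angles in rad, forces in N, time in s.
With the tool pointing down it reaches from about 0.375 to 0.925 m from the base axis. Payload 5.7 kg.
Tool frame: the origin (TCP) lies midway between the tips of the shut fingers; the grasp point (between the pads) lies 19 mm behind it; x points along the fingers, y is the direction in which the jaws open and shut, and the axes are right-handed (so a half turn about x gives the same grasp; the last joint's range is limited). The gripper opens to 85 mm and grips with 20 to 120 N. Pads are 22 mm wide; open, the fingers measure 114 mm over their backs; the gripper's body (76 mm by 85 mm) begins 54 mm behind the grasp point. The pads swing forward as they close: fully open they stand 13 mm farther back than shut.
Start: joints at [-1.316, 0.359, 1.51, -0, 1.272, -0.115], TCP at [0.217, -0.559, 0.231] pointing down, gripper open.
Joint ranges: [-2.97, 2.97], [-1.01, 2.36], [0.21, 2.38], [-0.96, 4.11], [0.2, 2.71], [-2.98, 2.98]. Speed limits (rad/s): [2.39, 2.39, 3.14, 3.14, 3.14, 3.14].

## Interface

Orientations are given as a unit quaternion [w, x, y, z].
In Python, from plant import state, get_image, finish_job, spot_in, place_of gives the robot as it stands.
- The arm moves only by the shell command python3 -m crank 'ROWS' [FORCE]. ROWS is JSON, a list that holds one entry, the list of rows, each a list of 7 numbers: the shift along the world's x, y, z in cm, then the turn, a rotation vector about the world's x, y, z in degrees, then the finger opening in cm, from 0 to 8.54. In form: [[[tx, ty, tz, ax, ay, az, gripper], ...]]. A call has 1 to 20 rows; each row is the pose to reach, as a shift and turn from the pose commanded when the call began; what a row does not reach only later rows make up. A row lasts 1/10 s, in which the tool goes at most 50 mm and 8.59 degrees, less where a joint would pass 70% of its speed; a pose out of reach is approached as far as the arm can. A call with a gripper value outside its range is refused whole. The fingers move at their own pace and stop on an object; FORCE is the grip in N (left out, the last holds). Time passes only in rows, so rows that repeat a pose let the fingers close. It gives the time, the measured TCP pose, the force and the opening at its end, in the units of the state.
- state(): the state, without advancing time (a new reading comes with each control period).
- get_image(name): name is "scene" or "top"; returns a dict with "frame" (400x640x3 uint8, blue, green, red), "intrinsics" (3x3 intrinsics, pixels), "pose" (4x4, takes a point from camera to world coordinates). Camera axes: x right, y down, z forward; pixel columns grow to the right and rows downward; lengths in m; the calibration is good to about 2 mm. A picture is of the moment at which its call begins. There is no depth.
- finish_job(): hands the job in, once; it reports no verdict.
Trained networks look in a picture, given as the dict that the camera call returned (one of the last four; its "shot" number tells which), for a name from the list of things; names that differ only in an ending like _2 or _b are one class to them, and where a whole thing is asked for, a point or a joint stands for the part that bears it (a point fixed in the world has none). Each returns a list of dicts, best first, with "conf" (0 to 1); they miss things now and then, are a little off and sometimes report something else, mostly with a low value. They report only what shows in the picture. A call takes as long as a camera call.
- spot_in(picture, name): "xy" ([column, row] as shares, 0 to 1, of the picture: columns of its width, rows of its height, amid what is visible of it).
- place_of(picture, name): "xy" ([column, row] as shares, 0 to 1, of the picture: columns of its width, rows of its height: a listed point, or the origin of a listed thing).
The state is a dict: "time": time; "joints": joint angles; "dq": joint speeds; "effort": joint torques, N m; "eef_pos": TCP position; "orientation": TCP orientation; "contact_force": force on the tool from outside, world axes, zero at the start; "moment": the same for the moment, N m; "gripper_width": finger opening in m.
Only numpy, scipy, OpenCV 4.12 (cv2) and the standard library are available. Lean on these libraries where they do the work, as an engineer would, in place of code of your own. Each camera call takes 0.05 s, during which the arm holds its last target.

## Working session

There is one attempt and no reset: what is moved stays moved. The work goes in short steps, Python scripts to look and compute and a shell command to move; the robot and the scene stay as the last step left them, time stands still between calls to the robot, and variables do not carry over. Pictures are saved under pics/ and viewed, and the job is handed in when it is done.

```bash
mkdir -p pics; ls; cat > h.py <<'E'
import numpy as np, cv2
from plant import state,get_image,spot_in,place_of,finish_job
def proj(im,p):
    T=np.linalg.inv(np.array(im["pose"]));c=T[:3,:3]@np.array(p)+T[:3,3];u=np.array(im["intrinsics"])@c
    return u[:2]/u[2]
def ray(im,xy):
    K=np.array(im["intrinsics"]);T=np.array(im["pose"]);px=np.array([xy[0]*640,xy[1]*400,1])
    if len(px)!=3: raise 0
    d=T[:3,:3]@np.linalg.solve(K,px);return T[:3,3],d/np.linalg.norm(d)
def tri(rs):
    A=0;b=0
    for o,d in rs:
        P=np.eye(3)-np.outer(d,d);A=A+P;b=b+P@o
    x=np.linalg.solve(A,b);return x,[float(np.linalg.norm((np.eye(3)-np.outer(d,d))@(x-o))) for o,d in rs]
def atz(r,z): o,d=r;return o+d*(z-o[2])/d[2]
E
python3 - <<'E'
from h import *
np.set_printoptions(precision=4,suppress=True)
s=state();print(s['eef_pos'],s['orientation'],s['gripper_width'])
ims={n:get_image(n) for n in("scene","top")}
for n,im in ims.items():
    cv2.imwrite(f"pics/{n}0.png",im["frame"]);print(n,np.array(im["pose"]),im["intrinsics"])
for nm in["hook_grip","hook_seat","key_loop","spare_loop","key_pot","stand"]:
    for n,im in ims.items():
        L=place_of(im,nm);print(nm,n,[(round(l["conf"],2),np.round(np.array(l["xy"])*[640,400],1)) for l in L[:3]])
E
```

```text
pics
[ 0.2167 -0.5588  0.2304] [-0.1293 -0.695  -0.1307  0.6951] 0.08511584067601219
scene [[ 0.6007  0.6743 -0.4295  0.9047]
 [ 0.7995 -0.509   0.3191 -0.3153]
 [-0.0035 -0.535  -0.8448  0.9422]
 [ 0.      0.      0.      1.    ]] [[498.3122   0.     314.4652]
 [  0.     498.3122 195.0885]
 [  0.       0.       1.    ]]
top [[ 0.017  -0.9886  0.1497  0.4004]
 [-0.9997 -0.0191 -0.0126 -0.0168]
 [ 0.0153 -0.1494 -0.9887  0.9616]
 [ 0.      0.      0.      1.    ]] [[437.1709   0.     315.8768]
 [  0.     437.1709 200.8361]
 [  0.       0.       1.    ]]
hook_grip scene [(0.66, array([421.5, 117.8]))]
hook_grip top [(0.95, array([167.5, 200.3]))]
hook_seat scene []
hook_seat top [(0.63, array([195.1, 214.6]))]
key_loop scene [(0.66, array([285.7, 240.9]))]
key_loop top [(0.66, array([343.4, 224.3]))]
spare_loop scene [(0.48, array([192.1, 285.2]))]
spare_loop top [(0.55, array([438.3, 234.7]))]
key_pot scene [(0.81, array([290. , 247.6])), (0.18, array([286.6, 241.1]))]
key_pot top [(0.8, array([341.7, 219.6]))]
stand scene [(0.73, array([403.4, 176.3]))]
stand top [(0.6, array([193.7, 215.6]))]
```

View pics/scene0.png

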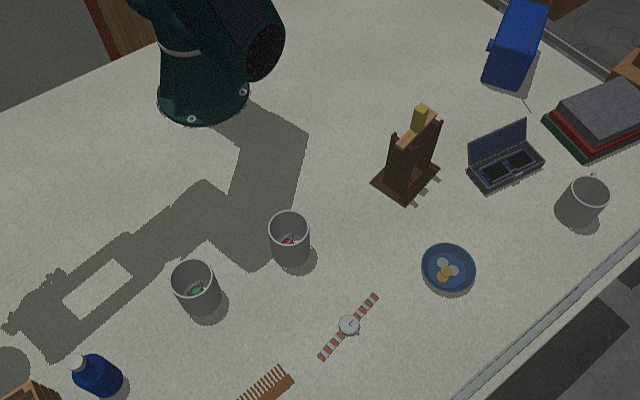

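View pics/top0.png

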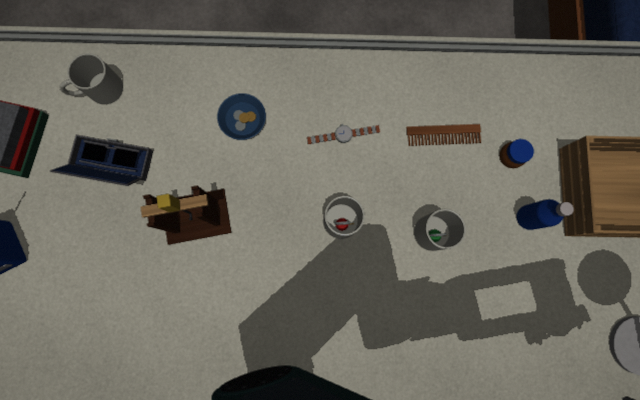

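```bash
python3 - <<'E'
from h import *
np.set_printoptions(precision=4,suppress=True)
ims={n:get_image(n) for n in("scene","top")}
sh=np.array([640,400])
for n,im in ims.items():
    f=cv2.resize(im["frame"],None,fx=3,fy=3,interpolation=cv2.INTER_CUBIC)
    if n=="top": cv2.imwrite("pics/topz.png",np.hstack([f[480:840,360:750],f[480:840,930:1340]]))
    else: cv2.imwrite("pics/scenez.png",f[200:800,660:1400])
for nm in["hook_grip","key_loop","spare_loop","key_pot","stand"]:
    R=[]
    for n,im in ims.items():
        L=place_of(im,nm)
        if L: R.append(ray(im,L[0]["xy"]))
    if len(R)==2: print(nm,*tri(R))
    z={"hook_grip":.203,"key_loop":.038,"spare_loop":.038}.get(nm,0)
    for r in R: print('   z-plane',atz(r,z))
im=ims["top"]
for n in ims:
  for nm in["key_pot","key_loop"]: print(n,nm,[(l["conf"],np.array(l["xy"])*sh) for l in spot_in(ims[n],nm)])
E
```

```text
hook_grip [0.5123 0.2354 0.2016] [0.0021300324791627234, 0.002130032479162672]
   z-plane [0.5124 0.2321 0.203 ]
   z-plane [0.5132 0.2369 0.203 ]
   z-plane [ 0.4972 -0.0866  0.038 ]
spare_loop [ 0.468  -0.2894  0.0252] [0.005633856245352339, 0.005633856245352309]
   z-plane [ 0.4774 -0.2851  0.038 ]
   z-plane [ 0.4643 -0.2906  0.038 ]
key_pot [ 0.5017 -0.0833  0.0052] [0.005265296772898822, 0.005265296772898891]
   z-plane [ 0.5023 -0.0775  0.    ]
   z-plane [ 0.4995 -0.0881  0.    ]
stand [0.5071 0.2339 0.0059] [0.0002781110412355275, 0.00027811104123567123]
   z-plane [0.5045 0.2371 0.    ]
   z-plane [0.5079 0.2357 0.    ]
scene key_pot [(0.92, array([290.176, 238.72 ]))]
scene key_loop [(0.55, array([286.72, 238.92]))]
top key_pot [(0.93, array([342.976, 215.72 ]))]
top key_loop [(0.67, array([343.808, 226.68 ]))]
```

View pics/topz.png

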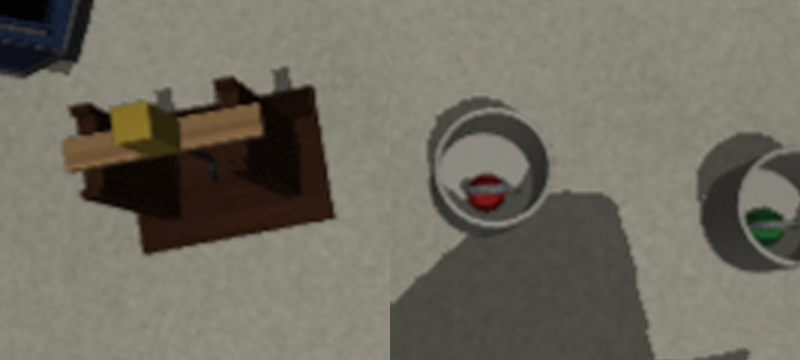

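View pics/scenez.png

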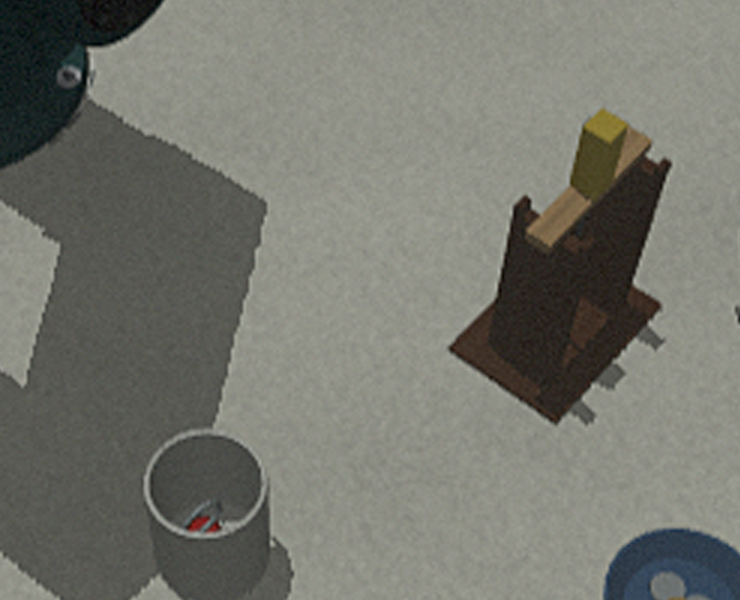

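```bash
cat > pot.py <<'E'
from h import *
from scipy.optimize import minimize
np.set_printoptions(precision=4,suppress=True)
ims={n:get_image(n) for n in("scene","top")}
G={n:cv2.GaussianBlur(im["frame"],(0,0),.7).mean(2).astype(np.float32) for n,im in ims.items()}
a=np.linspace(0,2*np.pi,120,endpoint=False)
def samp(n,c,r,z=.103):
    p=np.array([proj(ims[n],(c[0]+r*np.cos(t),c[1]+r*np.sin(t),z)) for t in a]).astype(np.float32)
    return cv2.remap(G[n],p[:,0].reshape(1,-1),p[:,1].reshape(1,-1),cv2.INTER_LINEAR).ravel()
def cost(c,ns): return -sum(np.mean(samp(n,c,.038)-.5*samp(n,c,.033)-.5*samp(n,c,.043)) for n in ns)
for ns in(["scene"],["top"],["scene","top"]):
    best=None
    for dx in np.arange(-.02,.021,.004):
        for dy in np.arange(-.02,.021,.004):
            v=cost((.4999+dx,-.083+dy),ns)
            if best is None or v<best[0]: best=(v,(.4999+dx,-.083+dy))
    r=minimize(cost,best[1],args=(ns,),method="Nelder-Mead",options=dict(initial_simplex=[best[1],(best[1][0]+.003,best[1][1]),(best[1][0],best[1][1]+.003)]))
    print("pot",ns,r.x,r.fun)
for n,im in ims.items():
    f=im["frame"].astype(int);m=(f[:,:,2]-np.maximum(f[:,:,0],f[:,:,1])>40)
    x0,y0=proj(im,(.50,-.085,.05)).astype(int);mm=np.zeros_like(m);mm[y0-30:y0+30,x0-30:x0+30]=m[y0-30:y0+30,x0-30:x0+30]
    q=np.argwhere(mm);u=q.mean(0)[::-1];print(n,"red",len(q),u,atz(ray(im,(u+.5)/[640,400]),.02),atz(ray(im,u/[640,400]),.02), q.min(0),q.max(0))
    k=f[y0-30:y0+30,x0-35:x0+35].astype(np.uint8)
    k=cv2.resize(np.clip(k*1.5,0,255).astype(np.uint8),None,fx=10,fy=10,interpolation=cv2.INTER_NEAREST);print("crop origin",x0-35,y0-30)
    cv2.imwrite(f"pics/key_{n}.png",k)
im=ims["top"]
C=[(168.3,244),(231,231.7),(224.7,189.3)];P=[atz(ray(im,(c[0]/640,c[1]/400)),.005) for c in C];print(P)
e=P[1]-P[0];print("stand -y axis dir deg",np.degrees(np.arctan2(e[1],e[0])),np.linalg.norm(e));e=P[2]-P[1];print(np.degrees(np.arctan2(e[1],e[0])),np.linalg.norm(e));print((P[0]+P[2])/2)
im=ims["scene"]
C=[(220+450/3,66.67+348/3),(220+557/3,66.67+423/3),(220+661/3,66.67+306/3)];P=[atz(ray(im,(c[0]/640,c[1]/400)),.005) for c in C];print(P)
e=P[1]-P[0];print(np.degrees(np.arctan2(e[1],e[0])),np.linalg.norm(e));e=P[2]-P[1];print(np.degrees(np.arctan2(e[1],e[0])),np.linalg.norm(e));print((P[0]+P[2])/2)
E
python3 pot.py
```

```text
pot ['scene'] [ 0.5049 -0.082 ] -40.593990325927734
pot ['top'] [ 0.503 -0.085] -32.99138259887695
pot ['scene', 'top'] [ 0.504  -0.0832] -55.23933410644531
scene red 28 [287.0714 241.0714] [ 0.4933 -0.0798  0.02  ] [ 0.4917 -0.0799  0.02  ] [239 283] [243 292]
crop origin 251 208
top red 63 [341.4762 224.873 ] [ 0.4903 -0.0861  0.02  ] [ 0.4914 -0.085   0.02  ] [219 336] [229 347]
crop origin 307 189
[array([0.4443, 0.2896, 0.005 ]), array([0.4735, 0.1552, 0.005 ]), array([0.5671, 0.1734, 0.005 ])]
stand -y axis dir deg -77.76081299802239 0.13751891077396428
11.011874244715713 0.09541616521615415
[0.5057 0.2315 0.005 ]
[array([0.4773, 0.1589, 0.005 ]), array([0.5746, 0.1785, 0.005 ]), array([0.5452, 0.3131, 0.005 ])]
11.401423425411208 0.0992625082683367
102.32597722035788 0.1377807141201084
[0.5112 0.236  0.005 ]
```

View pics/key_top.png

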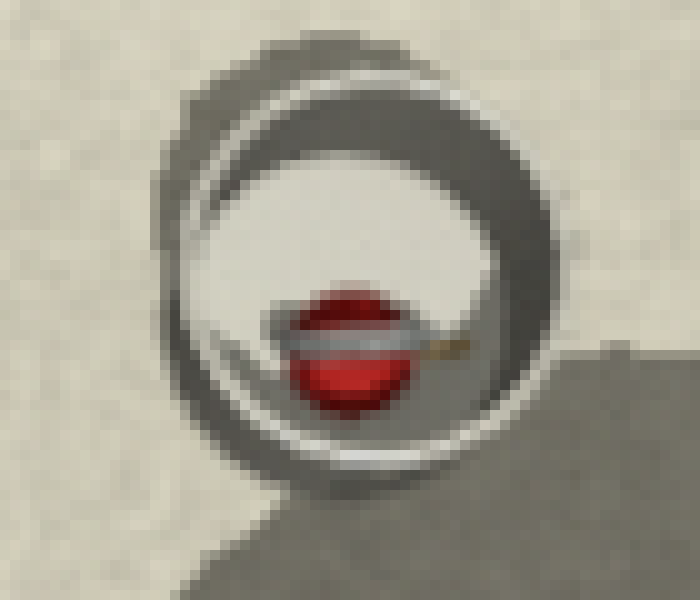

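View pics/key_scene.png

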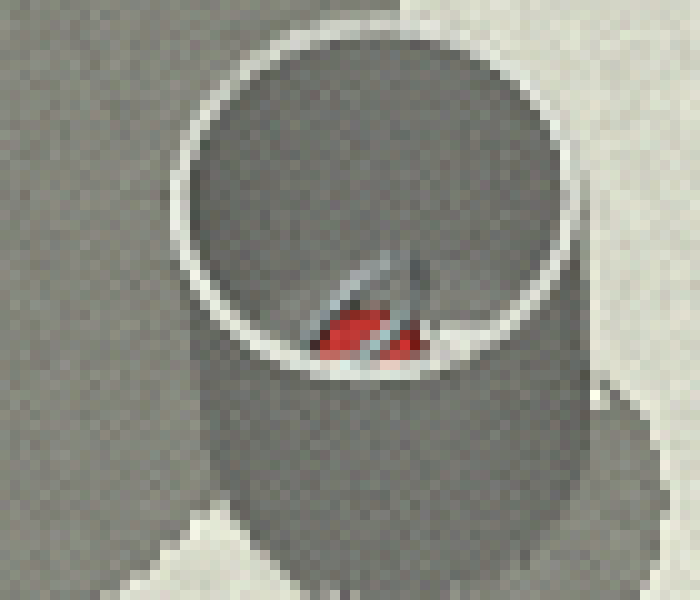

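```bash
cat > fit.py <<'E'
from h import *
from scipy.optimize import least_squares
ims={n:get_image(n) for n in("scene","top")}
S=np.array([(310,335),(318,312),(332,293),(348,277),(370,266),(393,258),(413,265),(417,285),(410,305),(395,325),(372,352)])/10+[251,208]-.5
T=np.array([(278,320),(430,338),(310,340),(350,338),(390,342)])/10+[307,189]-.5
a=np.linspace(0,2*np.pi,180)
def curve(n,p,r=.016,z=.038):
    u=np.array([-np.sin(p[2]),np.cos(p[2])])
    return np.array([proj(ims[n],(p[0]+u[0]*r*np.cos(t),p[1]+u[1]*r*np.cos(t),z+r*np.sin(t))) for t in a])
def res(p,use="ST"):
    o=[]
    for n,Q in(("scene",S),("top",T)):
        if n[0].upper() in use:
            C=curve(n,p);o+=[np.linalg.norm(C-q,axis=1).min() for q in Q]
    return o
for use in("S","ST"):
    r=least_squares(res,[.494,-.083,3.0],args=(use,),x_scale=[.01,.01,.3],diff_step=1e-3);print(use,r.x,np.degrees(r.x[2]),np.round(r.fun,2))
p=r.x
for n,(ox,oy) in(("scene",(251,208)),("top",(307,189))):
    k=cv2.imread(f"pics/key_{n}.png")
    C=((curve(n,p)-[ox,oy]+.5)*10).astype(np.int32)
    cv2.polylines(k,[C],True,(255,255,0),1)
    b=[np.cos(p[2]),np.sin(p[2])];u=[-b[1],b[0]]
    t=proj(ims[n],(p[0]+.026*u[0],p[1]+.026*u[1],.010));cv2.circle(k,tuple(int(v) for v in (t-[ox,oy]+.5)*10),4,(0,255,0),-1)
    R=np.array([proj(ims[n],(.504+.036*np.cos(t),-.0832+.036*np.sin(t),.103)) for t in a]);cv2.polylines(k,[((R-[ox,oy]+.5)*10).astype(np.int32)],True,(0,255,255),1)
    cv2.imwrite(f"pics/fit_{n}.png",k)
k=np.hstack([cv2.resize(cv2.imread(f"pics/fit_{n}.png"),None,fx=.57,fy=.57,interpolation=cv2.INTER_AREA) for n in("scene","top")]);cv2.imwrite("pics/fit.png",k)
E
python3 fit.py
```

```text
S [ 0.49522733 -0.08294883  3.19774882] 183.21751120063902 [0.53 0.13 0.4  0.57 0.27 0.1  0.49 0.1  0.2  0.22 0.61]
ST [ 0.49563695 -0.08373965  3.1430857 ] 180.08554528086458 [0.82 0.07 0.42 0.73 0.6  0.61 0.06 0.33 0.13 0.14 0.42 1.23 0.44 0.17
 0.53 0.1 ]
```

View pics/fit.png

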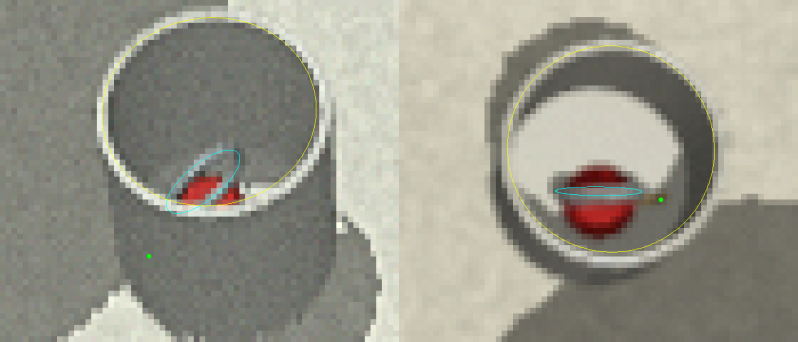

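```bash
python3 - <<'E'
from h import *
from scipy.spatial.transform import Rotation as R
s=state();w,x,y,z=s['orientation'];M=R.from_quat([x,y,z,w]).as_matrix();print(M.round(3),s['eef_pos'],s['time'],s['joints'])
print("jaw yaw",np.degrees(np.arctan2(M[1,1],M[0,1])))
# yellow
for n in("scene","top"):
    im=get_image(n);f=im["frame"].astype(int);m=(f[:,:,1]-f[:,:,0]>60);q=np.argwhere(m)
    x0,y0=proj(im,(.512,.235,.203)).astype(int);k=f[y0-30:y0+40,x0-40:x0+40].astype(np.uint8);print(n,x0-40,y0-30)
    cv2.imwrite(f"pics/g_{n}.png",cv2.resize(np.clip(k*1.5,0,255).astype(np.uint8),None,fx=8,fy=8,interpolation=cv2.INTER_NEAREST))
    # overlay model
    c=(.5115,.235);t=np.radians(11.8)
    g=cv2.imread(f"pics/g_{n}.png")
    def P(a,b,z): return (c[0]+a*np.cos(t)-b*np.sin(t),c[1]+a*np.sin(t)+b*np.cos(t),z)
    for a,b,z0 in((.011,.011,.232),(.011,.011,.174),(.010,.060,.173),(.029,.05,.163),(.05,.07,.005)):
        pts=[((proj(im,P(i*a,j*b,z0))-[x0-40,y0-30]+.5)*8).astype(int) for i,j in((1,1),(1,-1),(-1,-1),(-1,1))]
        cv2.polylines(g,[np.array(pts,np.int32)],True,(255,255,0),1)
    cv2.imwrite(f"pics/g_{n}.png",g)
E
```

```text
[[-0.     0.361 -0.932]
 [ 0.    -0.932 -0.361]
 [-1.    -0.    -0.   ]] [ 0.21683073 -0.55940356  0.2312541 ] 1.7 [-1.31611859e+00  3.58808266e-01  1.51042032e+00  1.18704606e-05
  1.27250191e+00 -1.15122307e-01]
jaw yaw -68.81221820850911
scene 380 88
top 126 169
```

View pics/g_scene.png

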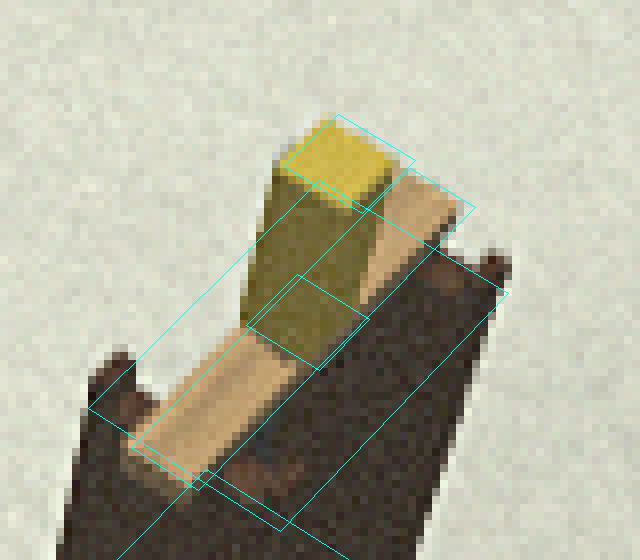

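View pics/g_top.png

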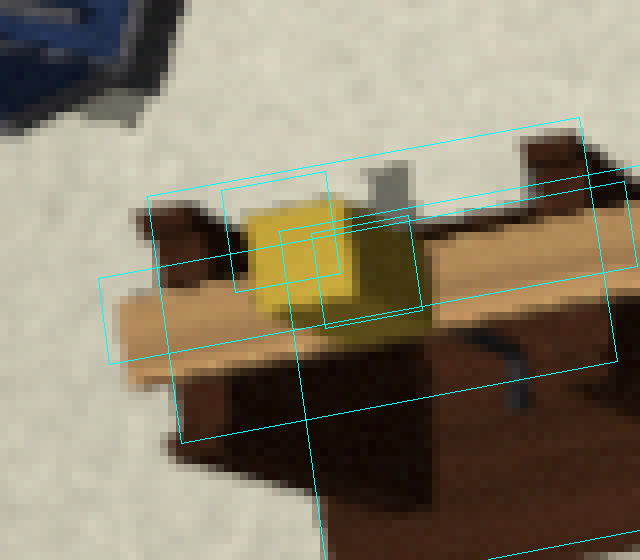

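```bash
cat > hfit.py <<'E'
from h import *
from scipy.optimize import least_squares
ims={n:get_image(n) for n in("scene","top")}
T=np.array([(246,212),(344,202),(356,300),(260,314)])/8+[126,169]-.5
S=np.array([(325,121),(276,165),(355,210),(400,160)])/8+[380,88]-.5
# crossbar top-face corners z=.173: top image right end unseen; left end
Tb=np.array([(118,298),(128,372)])/8+[126,169]-.5   # +y end: +x corner, -x corner (top face)
Sb=np.array([(133,447),(192,487),(413,170),(462,208)])/8+[380,88]-.5 # -y end (-x,+x), +y end(-x,+x)
def P(p,a,b,z):
    c,s=np.cos(p[2]),np.sin(p[2]);return (p[0]+a*c-b*s,p[1]+a*s+b*c,z)
def res(p,use):
    o=[]
    if "T" in use:
        for q,(i,j) in zip(T,((1,1),(1,-1),(-1,-1),(-1,1))): o+=list(proj(ims["top"],P(p,i*.011,j*.011,.232))-q)
        for q,(i,j) in zip(Tb,((1,1),(-1,1))): o+=list(proj(ims["top"],P(p,i*.01,j*.06,.173))-q)
    if "S" in use:
        for q,(i,j) in zip(S,((-1,1),(-1,-1),(1,-1),(1,1))): o+=list(proj(ims["scene"],P(p,i*.011,j*.011,.232))-q)
        for q,(i,j) in zip(Sb,((-1,-1),(1,-1),(-1,1),(1,1))): o+=list(proj(ims["scene"],P(p,i*.01,j*.06,.173))-q)
    return o
for u in("T","S","TS"):
    r=least_squares(res,[.51,.234,.2],args=(u,));print(u,r.x[:2],np.degrees(r.x[2]),np.round(r.fun,1))
E
python3 hfit.py
```

```text
T [0.50629446 0.23024242] 9.744027175930293 [-0.2  0.2  0.6 -0.5  0.5  0.  -0.7  0.2 -0.  -0.8 -0.2  0.8]
S [0.51034124 0.23356244] 11.947679008903803 [ 0.7 -0.8  0.1  0.2 -0.1  0.4  0.9 -0.  -1.   0.1 -0.1  0.4 -1.3 -0.2
  0.7 -0.1]
TS [0.50882244 0.23202087] 12.010486811267896 [-1.4 -1.  -0.6 -2.2 -0.3 -1.8 -1.3 -1.1 -1.  -0.8 -0.7  0.7 -0.5 -0.9
 -1.   0.1 -1.2  0.3 -0.2 -0.1 -2.1 -0.  -1.1  0.3 -2.4 -0.3 -0.4 -0.2]
```

```bash
python3 -m crank '[[[2.5,3,2,0,0,6,8.5],[5,6,4,0,0,12,8.5],[7.5,9,6,0,0,18,8.5],[10,12,8,0,0,24,8.5],[12.5,15.5,10,0,0,30,8.5],[15,19,10,0,0,36,8.5],[17.5,22.5,10,0,0,42,8.5],[20,26,10,0,0,48,8.5],[22,30,10,0,0,54,8.5],[24,34,10,0,0,60,8.5],[25.5,38,10,0,0,66,8.5],[27,42,10,0,0,72,8.5],[28,46.5,10,0,0,77,8.5],[28.5,51,10,0,0,80.8,8.5],[29,55.5,10,0,0,80.8,8.5],[29.2,60,10,0,0,80.8,8.5],[29.2,64.5,10,0,0,80.8,8.5],[29.2,69,10,0,0,80.8,8.5],[29.2,73,9,0,0,80.8,8.5],[29.2,77,7,0,0,80.8,8.5]]]' 60
python3 -m crank '[[[0,2.1,-1,0,0,0,8.5],[0,2.1,-1,0,0,0,8.5],[0,2.1,-1,0,0,0,8.5]]]'
python3 - <<'E'
from h import *
s=state();print(s['time'],s['eef_pos'],s['orientation'],s['contact_force'])
for n in("scene","top"): cv2.imwrite(f"pics/a_{n}.png",get_image(n)["frame"])
E
```

```text
time: 3.9
eef_pos: [0.5098, 0.2128, 0.3026]
orientation: [0.55, 0.446, 0.549, -0.444]
contact_force: [0.4, -0.4, 0.6]
gripper_width: 0.085
time: 4.2
eef_pos: [0.5086, 0.2315, 0.2911]
orientation: [0.55, 0.444, 0.55, -0.445]
contact_force: [-0.8, -0.3, 0.5]
gripper_width: 0.085
4.2 [0.50863458 0.23153682 0.291148  ] [ 0.54978287  0.44433946  0.5497426  -0.44506664] [-0.78124186 -0.32589914  0.49960702]
```

View pics/a_scene.png

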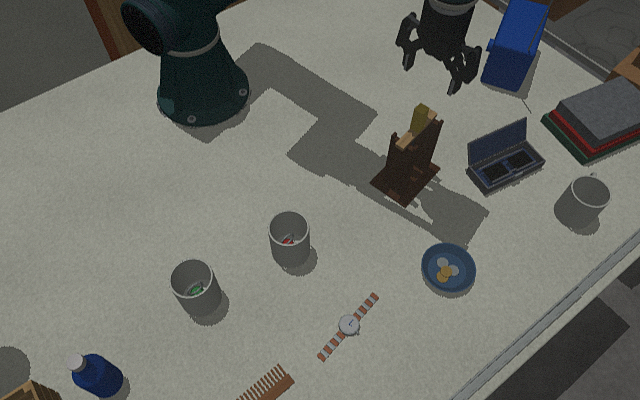

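View pics/a_top.png

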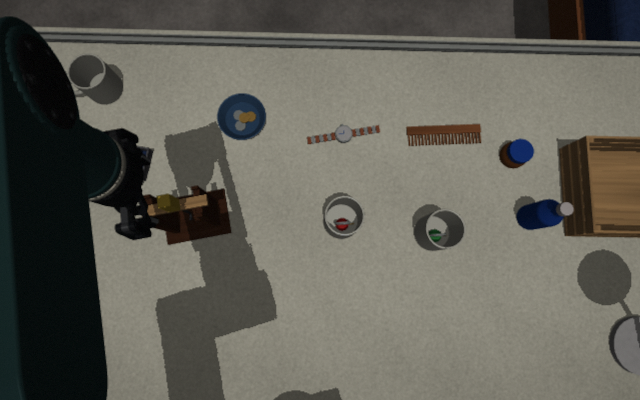

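```bash
python3 - <<'E'
from h import *
for n in("scene","top"):
    im=get_image(n);print(n,proj(im,(.5086,.2315,.304)),[proj(im,(.5086+i*.04*.978,.2315+i*.04*.208,.304)) for i in(-1,1)])
    f=im["frame"]; x,y=proj(im,(.5086,.2315,.26)).astype(int)
    cv2.imwrite(f"pics/b_{n}.png",cv2.resize(f[max(0,y-70):y+70,x-70:x+70],None,fx=4,fy=4))
    print(x-70,max(0,y-70))
E
cd pics; python3 -c "
import cv2,numpy as np
a=cv2.imread('b_scene.png');b=cv2.imread('b_top.png');h=min(len(a),len(b));cv2.imwrite('b.png',cv2.resize(np.hstack([a[:h],b[:h]]),None,fx=.7,fy=.7))"
```

```text
scene [428.02843539  80.12862658] [array([409.50635354,  69.65035565]), array([447.1531952 ,  90.94784314])]
353 27
top [146.85554647 191.94810422] [array([150.46653078, 217.69218293]), array([143.30664793, 166.64665849])]
86 126
```

View pics/b.png

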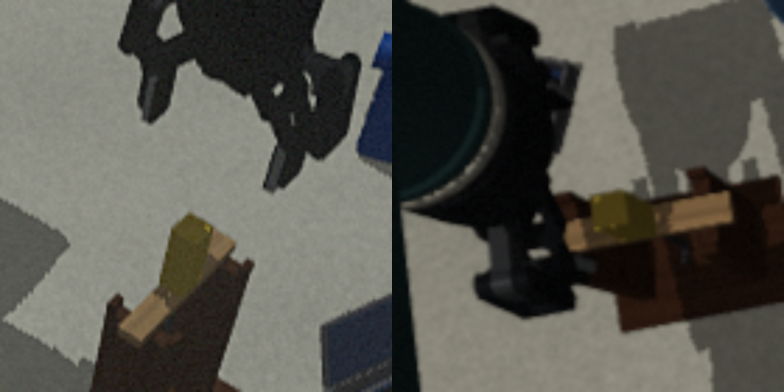

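```bash
python3 -m crank '[[[0,0,-2,0,0,0,8.5],[0,0,-4,0,0,0,8.5],[0,0,-6,0,0,0,8.5],[0,0,-7.5,0,0,0,8.5],[0,0,-9,0,0,0,8.5],[0,0,-10.3,0,0,0,8.5],[0,0,-10.3,0,0,0,8.5],[0,0,-10.3,0,0,0,8.5]]]'
python3 - <<'E'
from h import *
print(state()['contact_force'])
for n in("scene","top"):
    im=get_image(n);f=im["frame"]; x,y=proj(im,(.5086,.2315,.2)).astype(int)
    cv2.imwrite(f"pics/c_{n}.png",cv2.resize(f[max(0,y-60):y+60,x-60:x+60],None,fx=3.3,fy=3.3))
a=cv2.imread('pics/c_scene.png');b=cv2.imread('pics/c_top.png');cv2.imwrite('pics/c.png',np.hstack([a,b]))
E
```

```text
time: 5.2
eef_pos: [0.5092, 0.2312, 0.1886]
orientation: [0.549, 0.445, 0.549, -0.445]
contact_force: [0.3, 1.3, -0.3]
gripper_width: 0.0852
[ 0.27121441  1.33251603 -0.31516691]
```

View pics/c.png

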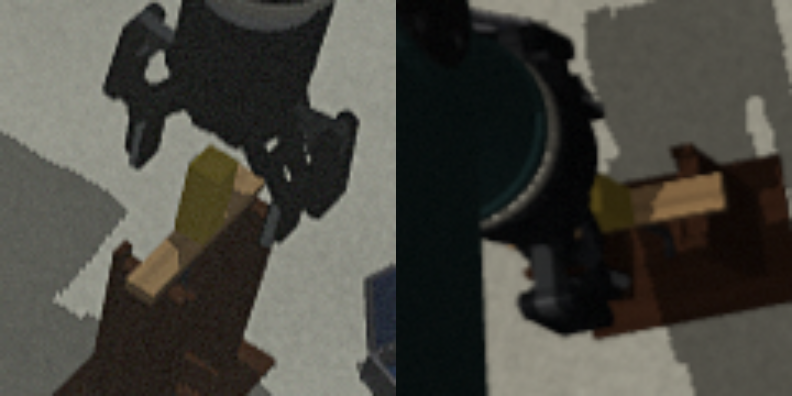

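```bash
python3 -m crank '[[[0,0,0,0,0,0,5],[0,0,0,0,0,0,3.5],[0,0,0,0,0,0,2.8],[0,0,0,0,0,0,2.2],[0,0,0,0,0,0,1.5],[0,0,0,0,0,0,1.5],[0,0,0,0,0,0,1.5],[0,0,0,0,0,0,1.5]]]' 60
python3 -m crank '[[[0,0,0.5,0,0,0,1.5],[0,0,1.2,0,0,0,1.5],[0,0,2,0,0,0,1.5],[0,0,2,0,0,0,1.5]]]' 60
python3 - <<'E'
from h import *
print(state()['contact_force'])
for n in("scene","top"):
    im=get_image(n);f=im["frame"]; x,y=proj(im,(.5086,.2315,.2)).astype(int)
    cv2.imwrite(f"pics/d_{n}.png",cv2.resize(f[max(0,y-60):y+60,x-60:x+60],None,fx=3.3,fy=3.3))
a=cv2.imread('pics/d_scene.png');b=cv2.imread('pics/d_top.png');cv2.imwrite('pics/d.png',np.hstack([a,b]))
E
```

```text
time: 6.1
eef_pos: [0.5089, 0.2316, 0.1885]
orientation: [0.549, 0.445, 0.549, -0.445]
contact_force: [-0.9, -0.8, 3.6]
gripper_width: 0.0211
time: 6.5
eef_pos: [0.5098, 0.2319, 0.2097]
orientation: [0.55, 0.446, 0.549, -0.444]
contact_force: [0.1, 0.2, -2.2]
gripper_width: 0.0215
[ 0.06133327  0.20797713 -2.24570642]
```

View pics/d.png

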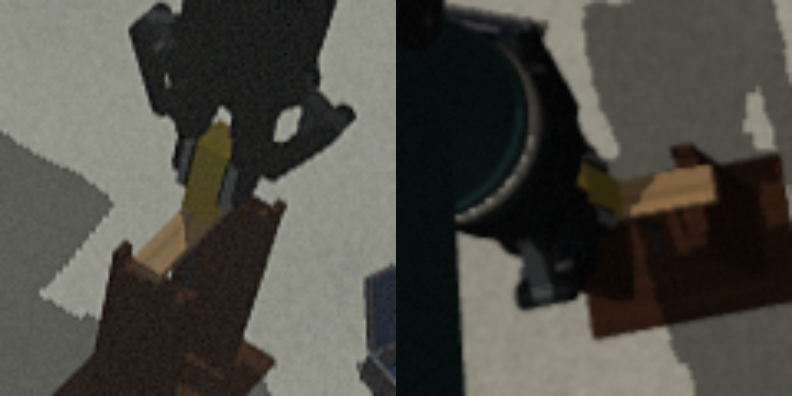

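```bash
python3 -m crank '[[[0,0,2,0,0,0,1.5],[0,0,5,0,0,0,1.5],[0,0,8,0,0,0,1.5],[0,0,11,0,0,0,1.5],[0,-2,12.5,0,0,-1,1.5],[0.2,-5,12.5,0,0,-2,1.5],[0.4,-8.5,12.5,0,0,-4,1.5],[0.6,-12.5,12.5,0,0,-6,1.5],[0.8,-16.5,12.5,0,0,-8,1.5],[1,-20.5,12.5,0,0,-10,1.5],[1.2,-24,12.5,0,0,-12,1.5],[1.2,-27,12.5,0,0,-12,1.5],[1.2,-29.5,12.5,0,0,-12,1.5],[1.2,-31,12.5,0,0,-12,1.5],[1.2,-31.5,12.5,0,0,-12,1.5],[1.2,-31.5,12.5,0,0,-12,1.5],[1.2,-31.5,12.5,0,0,-12,1.5]]]' 60
cat > look.py <<'E'
from h import *
import sys
t=sys.argv[1];c=eval(sys.argv[2])
print(state()['contact_force'],state()['eef_pos'])
L=[]
for n in("scene","top"):
    im=get_image(n);f=im["frame"]; x,y=proj(im,c).astype(int);y0=min(max(0,y-60),280)
    L.append(cv2.resize(f[y0:y0+120,x-60:x+60],None,fx=3.3,fy=3.3));print(n,"org",x-60,y0)
    for nm in("hook_grip","hook_seat","key_loop"): print(nm,[(l["conf"],np.round(np.array(l["xy"])*[640,400],1)) for l in place_of(im,nm)[:2]])
cv2.imwrite(f'pics/{t}.png',np.hstack(L))
E
python3 look.py e "(.52,-.083,.22)"
```

```text
time: 8.3
eef_pos: [0.5208, -0.0824, 0.3332]
orientation: [0.5, 0.5, 0.5, -0.5]
contact_force: [-0.9, -1.3, -1.3]
gripper_width: 0.0215
[-0.94349556 -1.25124149 -1.30149564] [ 0.52078392 -0.08239017  0.33317261]
scene org 229 140
hook_grip [(0.93, array([287.3, 154.9])), (0.63, array([194.4, 289.7]))]
hook_seat [(0.86, array([286.2, 202.8])), (0.28, array([287.1, 238.4]))]
key_loop [(0.65, array([285.9, 240.8]))]
top org 288 137
hook_grip [(0.82, array([356.4, 181. ]))]
hook_seat []
key_loop [(0.71, array([356. , 177.4])), (0.41, array([344.5, 224.7]))]
```

View pics/e.png

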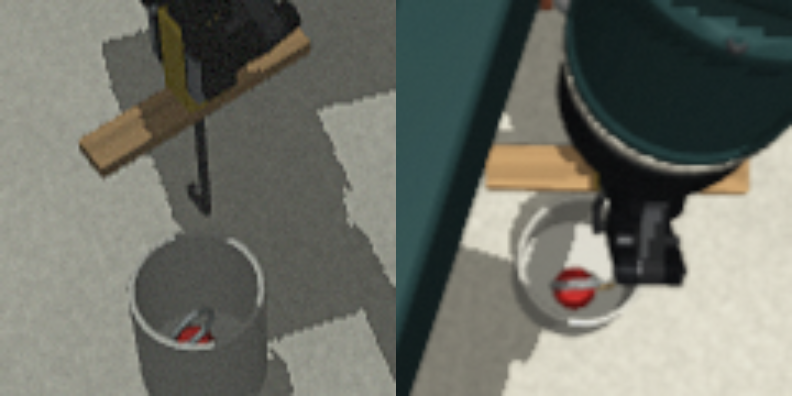

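```bash
python3 - <<'E'
from h import *
im=get_image("scene")
print(proj(im,(.5143,-.0824,.2102)), "shank foot",proj(im,(.5208,-.0824,.2052)),proj(im,(.5143-.0065,-.0824,.2167)))
print("seat at z",atz(ray(im,(286.2/640,202.8/400)),.2102))
print("loop", atz(ray(im,(285.9/640,240.8/400)),.038))
f=im["frame"][165:225,255:315];cv2.imwrite("pics/f.png",cv2.resize(np.clip(f*1.5,0,255).astype(np.uint8),None,fx=10,fy=10,interpolation=cv2.INTER_NEAREST))
E
```

```text
[287.93788988 200.82892878] shank foot [290.24954557 204.90043607] [285.57288801 196.28002023]
seat at z [ 0.51575432 -0.08709543  0.2102    ]
loop [ 0.49785786 -0.08604699  0.038     ]
```

View pics/f.png

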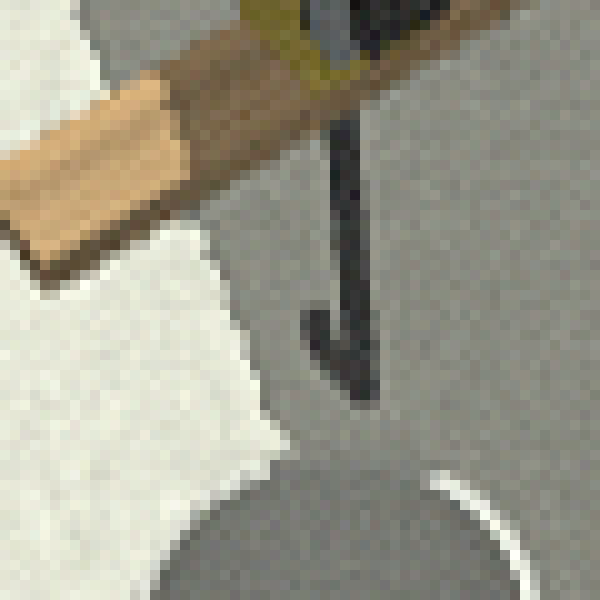

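```bash
python3 -m crank '[[[0,0,-1.5,0,0,0,1.5],[0,0,-4,0,0,0,1.5],[0,0,-7,0,0,0,1.5],[0,0,-10,0,0,0,1.5],[0,0,-12.5,0,0,0,1.5],[0,0,-14.5,0,0,0,1.5],[0,0,-16,0,0,0,1.5],[0,0,-17,0,0,0,1.5],[0,0,-17.3,0,0,0,1.5],[0,0,-17.3,0,0,0,1.5],[0,0,-17.3,0,0,0,1.5]]]' 60
python3 look.py g "(.50,-.083,.09)"
```

```text
time: 9.85
eef_pos: [0.5215, -0.0836, 0.161]
orientation: [0.5, 0.5, 0.5, -0.5]
contact_force: [-0.7, 0.3, -0.0]
gripper_width: 0.0212
[-0.7322749   0.29936939 -0.0052628 ] [ 0.52148505 -0.08359028  0.16102059]
scene org 226 168
hook_grip [(0.6, array([293.5, 216.2])), (0.18, array([404.2, 176.5]))]
hook_seat [(0.83, array([291.9, 245.2]))]
key_loop [(0.6, array([286.5, 240.1]))]
top org 283 157
hook_grip [(0.57, array([345.8, 199.9]))]
hook_seat [(0.82, array([346.4, 212.8]))]
key_loop [(0.59, array([341.9, 223.2]))]
```

View pics/g.png

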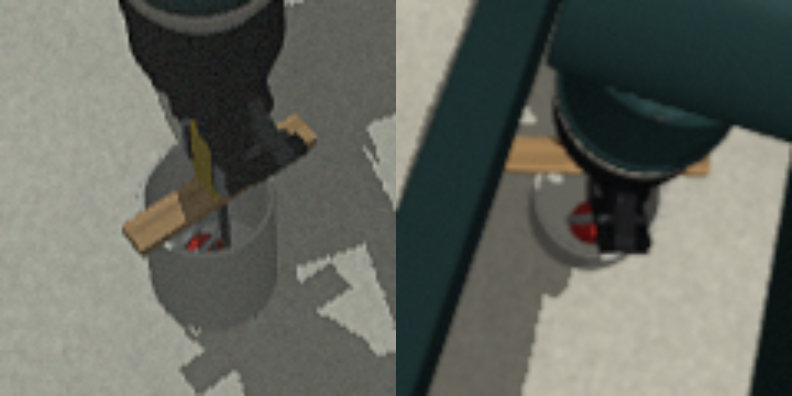

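```bash
python3 -m crank '[[[-0.3,0,0,0,0,0,1.5],[-0.6,0,0,0,0,0,1.5],[-0.9,0,0,0,0,0,1.5],[-1.2,0,0,0,0,0,1.5],[-1.5,0,0,0,0,0,1.5],[-1.8,0,0,0,0,0,1.5],[-2,0,0,0,0,0,1.5],[-2.1,0,0,0,0,0,1.5],[-2.1,0,0,0,0,0,1.5],[-2.1,0,0,0,0,0,1.5]]]' 60
python3 look.py h "(.50,-.083,.09)"
```

```text
time: 11.25
eef_pos: [0.5, -0.0834, 0.1603]
orientation: [0.5, 0.5, 0.5, -0.5]
contact_force: [0.8, 0.2, -2.2]
gripper_width: 0.0213
[ 0.78207314  0.20844635 -2.16559991] [ 0.50001922 -0.08343622  0.16032263]
scene org 226 168
hook_grip [(0.68, array([286.7, 208.8]))]
hook_seat [(0.9, array([286.3, 238.1]))]
key_loop [(0.64, array([285.5, 238.7]))]
top org 283 157
hook_grip [(0.5, array([345.5, 211.5]))]
hook_seat [(0.68, array([345.7, 220.4])), (0.56, array([195.3, 215.3]))]
key_loop [(0.61, array([344.5, 226.9]))]
```

View pics/h.png

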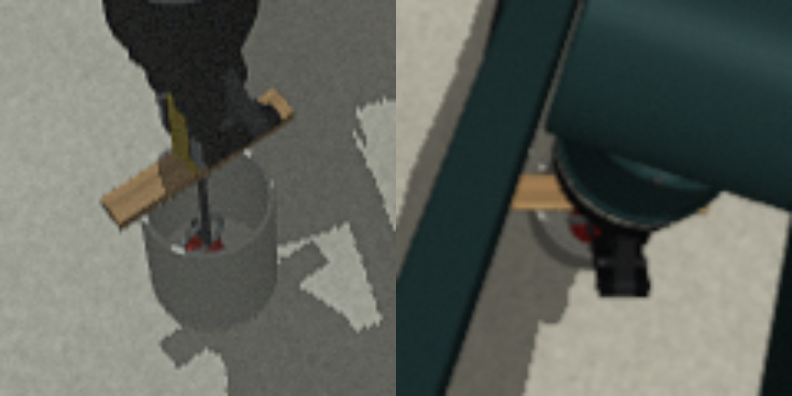

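```bash
python3 -m crank '[[[0,0,0.4,0,0,0,1.5],[0,0,0.8,0,0,0,1.5],[0,0,1.1,0,0,0,1.5],[0,0,1.4,0,0,0,1.5],[0,0,1.7,0,0,0,1.5],[0,0,2.1,0,0,0,1.5],[0,0,2.6,0,0,0,1.5],[0,0,3.3,0,0,0,1.5],[0,0,4,0,0,0,1.5],[0,0,4,0,0,0,1.5],[0,0,4,0,0,0,1.5]]]' 60
python3 look.py i "(.49,-.083,.12)"
```

```text
time: 12.75
eef_pos: [0.5, -0.0835, 0.2006]
orientation: [0.5, 0.5, 0.5, -0.5]
contact_force: [-0.4, -0.1, -1.8]
gripper_width: 0.0218
[-0.35940413 -0.06520898 -1.84446278] [ 0.50002471 -0.08348834  0.20058049]
scene org 222 157
hook_grip [(0.95, array([284.6, 192.9]))]
hook_seat [(0.81, array([284.5, 228.3]))]
key_loop [(0.61, array([284.3, 233.7]))]
top org 284 160
hook_grip []
hook_seat [(0.56, array([347.1, 219.8]))]
key_loop [(0.56, array([344.9, 226.2]))]
```

View pics/i.png

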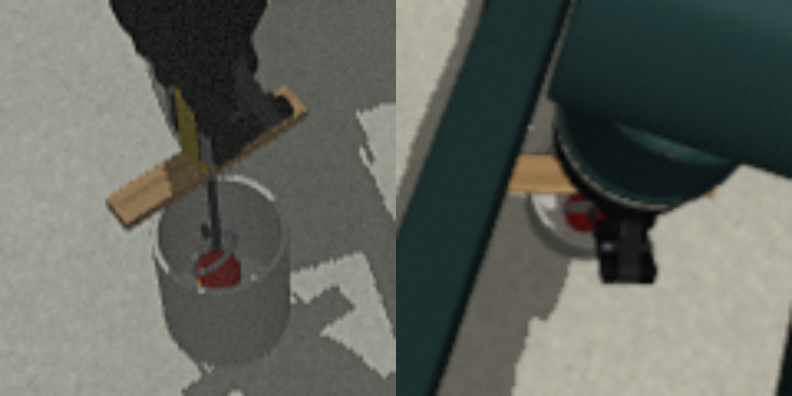

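```bash
python3 -m crank '[[[0.1,0,0.3,0,0,0,1.5],[0.3,0,0.9,0,0,0,1.5],[0.5,0,1.8,0,0,0,1.5],[0.7,0,2.8,0,0,0,1.5],[0.8,0,3.8,0,0,0,1.5],[0.8,0,4.9,0,0,0,1.5],[0.8,0,6,0,0,0,1.5],[0.8,0,7.1,0,0,0,1.5],[0.8,0,8.2,0,0,0,1.5],[0.8,0,9.3,0,0,0,1.5],[0.8,0,10.4,0,0,0,1.5],[0.8,0,11.5,0,0,0,1.5],[0.8,0,12.6,0,0,0,1.5],[0.8,0,13.7,0,0,0,1.5],[0.8,0,14.8,0,0,0,1.5],[0.8,0,15.8,0,0,0,1.5],[0.8,0,16.5,0,0,0,1.5],[0.8,0,17,0,0,0,1.5],[0.8,0,17,0,0,0,1.5]]]' 60
python3 look.py j "(.50,-.083,.24)"
```

```text
time: 15.05
eef_pos: [0.5082, -0.0835, 0.3709]
orientation: [0.5, 0.5, 0.5, -0.5]
contact_force: [0.1, -0.3, -1.4]
gripper_width: 0.0215
[ 0.12738437 -0.31511174 -1.39867999] [ 0.50816655 -0.08348228  0.37090142]
scene org 221 125
hook_grip [(0.59, array([280. , 133.1]))]
hook_seat [(0.81, array([281.5, 185.7]))]
key_loop [(0.82, array([285., 189.]))]
top org 289 147
hook_grip [(0.96, array([359.7, 186.5]))]
hook_seat [(0.73, array([353.7, 205.2]))]
key_loop [(0.58, array([353.8, 208.1])), (0.3, array([435.5, 232.9]))]
```

View pics/j.png

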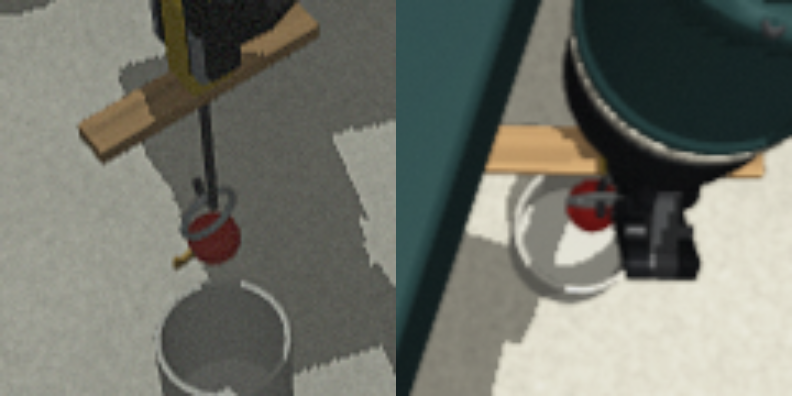

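```bash
python3 -m crank '[[[0,0.3,0,0,0,0,1.5],[0,0.9,0,0,0,0,1.5],[0,1.9,0,0,0,0.5,1.5],[0,3.2,0,0,0,1,1.5],[0,4.9,0,0,0,2,1.5],[0,6.9,0,0,0,3,1.5],[0,9,0,0,0,4,1.5],[0,11.2,0,0,0,5,1.5],[0,13.4,0,0,0,6,1.5],[0,15.6,0,0,0,7,1.5],[0,17.8,0,0,0,8,1.5],[0,20,0,0,0,9,1.5],[0,22.2,0,0,0,10,1.5],[0,24.4,0,0,0,11,1.5],[0.1,26.5,0,0,0,12,1.5],[0.1,28.3,0,0,0,12,1.5],[0.1,29.7,0,0,0,12,1.5],[0.1,30.7,0,0,0,12,1.5],[0.1,31.3,0,0,0,12,1.5],[0.1,31.5,0,0,0,12,1.5]]]' 60
python3 -m crank '[[[0,0,0,0,0,0,1.5],[0,0,0,0,0,0,1.5],[0,0,0,0,0,0,1.5]]]'
python3 look.py k "(.51,.232,.24)"
```

```text
time: 17.45
eef_pos: [0.5087, 0.232, 0.3702]
orientation: [0.55, 0.445, 0.55, -0.445]
contact_force: [-0.4, 0.2, -2.9]
gripper_width: 0.0216
time: 17.75
eef_pos: [0.5089, 0.231, 0.3703]
orientation: [0.549, 0.445, 0.549, -0.445]
contact_force: [0.2, -0.0, -1.2]
gripper_width: 0.021
[ 0.24651251 -0.02377495 -1.20009604] [0.50891182 0.23101285 0.37029546]
scene org 362 45
hook_grip [(0.84, array([440.4,  45.8]))]
hook_seat [(0.65, array([419. , 100.1])), (0.57, array([195.3, 286.5]))]
key_loop [(0.59, array([419.2, 106.9]))]
top org 100 137
hook_grip [(0.81, array([125.1, 180.7]))]
hook_seat [(0.86, array([165.1, 203.2]))]
key_loop [(0.55, array([164.5, 204.8]))]
```

View pics/k.png

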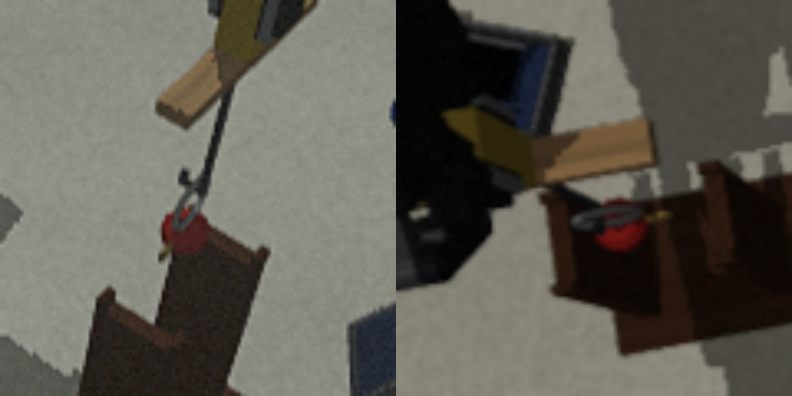

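```bash
python3 -m crank '[[[0,0,-0.4,0,0,0,1.5],[0,0,-1.2,0,0,0,1.5],[0,0,-2.2,0,0,0,1.5],[0,0,-3.3,0,0,0,1.5],[0,0,-4.4,0,0,0,1.5],[0,0,-5.5,0,0,0,1.5],[0,0,-6.6,0,0,0,1.5],[0,0,-7.7,0,0,0,1.5],[0,0,-8.8,0,0,0,1.5],[0,0,-9.9,0,0,0,1.5],[0,0,-11,0,0,0,1.5],[0,0,-12.1,0,0,0,1.5],[0,0,-13.2,0,0,0,1.5],[0,0,-14.2,0,0,0,1.5],[0,0,-15.2,0,0,0,1.5],[0,0,-16,0,0,0,1.5],[0,0,-16.4,0,0,0,1.5],[0,0,-16.4,0,0,0,1.5],[0,0,-16.4,0,0,0,1.5]]]' 60
python3 look.py l "(.51,.232,.15)"
```

```text
time: 20.05
eef_pos: [0.5091, 0.2317, 0.2065]
orientation: [0.55, 0.445, 0.549, -0.445]
contact_force: [-0.2, 0.3, -2.0]
gripper_width: 0.0215
[-0.19403696  0.30060998 -1.98875858] [0.50909525 0.23169154 0.20651002]
scene org 354 75
hook_grip [(0.87, array([421.4, 110.8]))]
hook_seat []
key_loop []
top org 116 145
hook_grip [(0.74, array([164.4, 199.7]))]
hook_seat [(0.9, array([193.7, 215.2]))]
key_loop [(0.48, array([191.4, 214.8]))]
```

View pics/l.png

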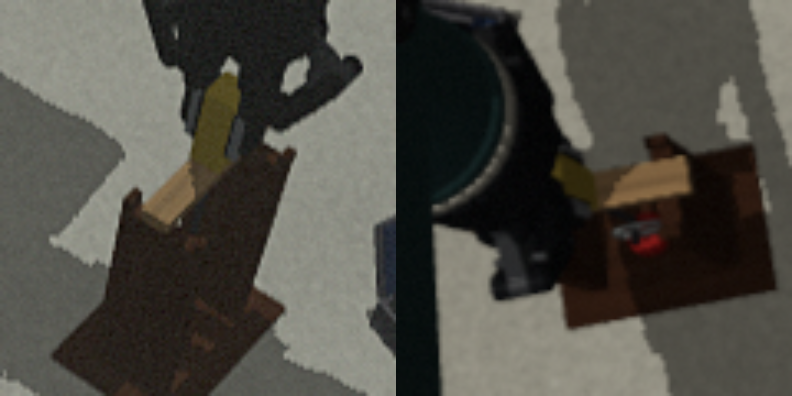

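```bash
python3 -m crank '[[[0,0,-0.5,0,0,0,1.5],[0,0,-1,0,0,0,1.5],[0,0,-1.4,0,0,0,1.5],[0,0,-1.6,0,0,0,1.5],[0,0,-1.7,0,0,0,1.5],[0,0,-1.8,0,0,0,1.5],[0,0,-1.8,0,0,0,1.5],[0,0,-1.8,0,0,0,1.5]]]' 60
python3 look.py m "(.51,.232,.15)"
```

```text
time: 21.25
eef_pos: [0.5089, 0.2316, 0.1885]
orientation: [0.55, 0.445, 0.549, -0.445]
contact_force: [-0.5, -1.0, 0.8]
gripper_width: 0.0212
[-0.51579955 -0.97960106  0.79960179] [0.50889286 0.23159531 0.1884994 ]
scene org 354 75
hook_grip [(0.92, array([422.2, 119.9]))]
hook_seat []
key_loop []
top org 116 145
hook_grip [(0.93, array([168.8, 197.6])), (0.59, array([193.8, 218.1]))]
hook_seat [(0.58, array([193.6, 215.6]))]
key_loop [(0.4, array([194.9, 220.5]))]
```

View pics/m.png

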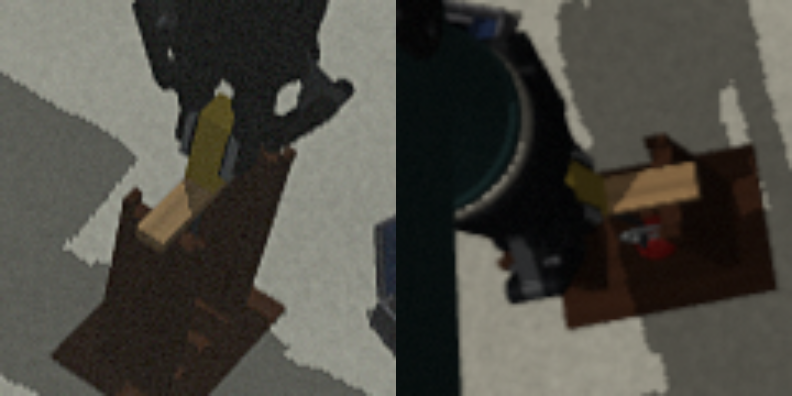

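```bash
python3 -m crank '[[[0,0,0,0,0,0,2.4],[0,0,0,0,0,0,2.8],[0,0,0,0,0,0,3.5],[0,0,0,0,0,0,4.5],[0,0,0,0,0,0,6],[0,0,0,0,0,0,7],[0,0,0,0,0,0,8],[0,0,0,0,0,0,8],[0,0,0,0,0,0,8]]]' 20
python3 -m crank '[[[0,0,0.5,0,0,0,8],[0,0,1.5,0,0,0,8],[0,0,3,0,0,0,8],[0,0,5,0,0,0,8],[0,0,8,0,0,0,8],[0,0,11,0,0,0,8],[0,-3,14,0,0,0,8],[0,-7,16,0,0,0,8],[0,-11,17,0,0,0,8],[0,-15,17,0,0,0,8],[0,-19,17,0,0,0,8],[0,-22,17,0,0,0,8],[0,-24,17,0,0,0,8],[0,-24,17,0,0,0,8],[0,-24,17,0,0,0,8]]]'
python3 look.py n "(.51,.232,.15)"; python3 -c "
from h import *
cv2.imwrite('pics/n_top.png',get_image('top')['frame']);cv2.imwrite('pics/n_sc.png',get_image('scene')['frame'])"
```

```text
time: 22.55
eef_pos: [0.5088, 0.2316, 0.1883]
orientation: [0.549, 0.445, 0.549, -0.445]
contact_force: [-0.5, 0.8, -0.7]
gripper_width: 0.0801
time: 24.05
eef_pos: [0.5089, -0.0083, 0.359]
orientation: [0.549, 0.446, 0.549, -0.445]
contact_force: [-0.9, -0.1, 0.7]
gripper_width: 0.0805
[-0.93051364 -0.10907006  0.65109014] [ 0.50887286 -0.00830944  0.35896801]
scene org 354 75
hook_grip [(0.81, array([419.8, 118.4]))]
hook_seat []
key_loop []
top org 116 145
hook_grip []
hook_seat []
key_loop []
```

View pics/n.png

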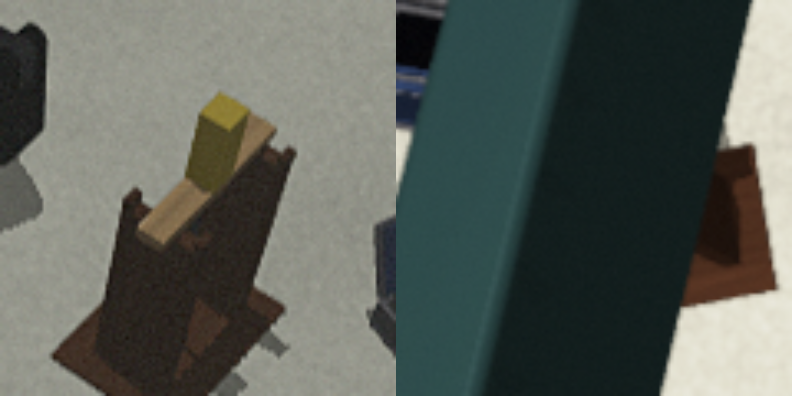

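View pics/n_sc.png

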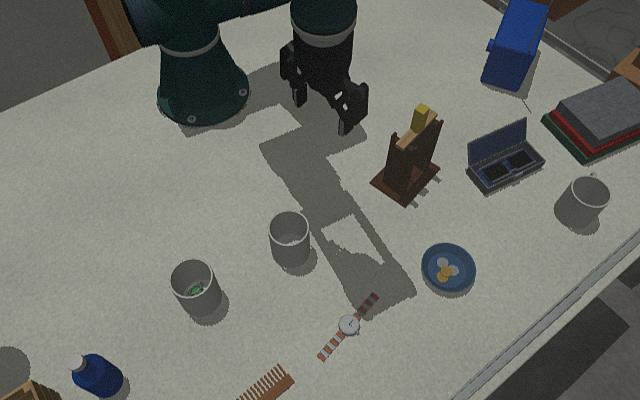

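```bash
python3 -m crank '[[[0,-3,0,0,0,0,8],[0,-7,0,0,0,0,8],[0,-11,0,0,0,0,8],[0,-15,0,0,0,0,8],[0,-19,0,0,0,0,8],[0,-23,0,0,0,0,8],[-1,-27,0,0,0,0,8],[-2,-30,0,0,0,0,8],[-2,-32,0,0,0,0,8],[-2,-32,0,0,0,0,8],[-2,-32,0,0,0,0,8]]]'
python3 look.py o "(.49,.232,.1)"
```

```text
time: 25.65
eef_pos: [0.4892, -0.3279, 0.358]
orientation: [0.549, 0.445, 0.55, -0.445]
contact_force: [0.5, 0.1, 0.4]
gripper_width: 0.0803
[0.49086157 0.10774076 0.40724323] [ 0.48921304 -0.32792453  0.35804446]
scene org 344 84
hook_grip [(0.87, array([420.8, 119.6]))]
hook_seat []
key_loop []
top org 123 158
hook_grip [(0.85, array([167.2, 200.8]))]
hook_seat [(0.7, array([194.4, 212.9]))]
key_loop [(0.45, array([192.2, 217.2]))]
```

View pics/o.png

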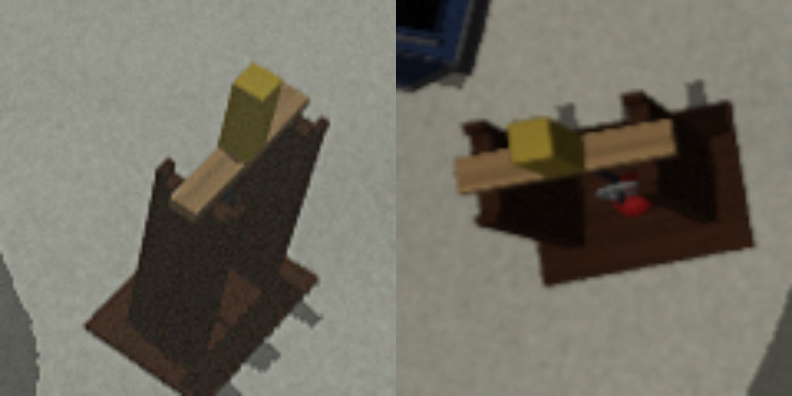

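The top view shows the hook seated in its saddles, with the crossbar between the lips and the red key hanging on the foot between the panels at about (192, 217). The handle is at (167, 201). The scene view shows the same seating.

```bash
python3 -c "
from plant import *
print(finish_job(), state()['time'])"
```

```text
the job is handed in; nothing more can be done
the job is handed in; nothing more can be done
```

The red key is out of its pot and hanging on the hook, and the hook is back on its stand with the gripper open and clear. I handed the job in at about 25.8 s, against the 54 s limit.

- **What I did:** I took the hook by its yellow handle and caught the red key's loop with it. I drew the key straight up, lowered the hook back onto the saddles and let go. The fingers touched only the handle, and the readings after each move stayed under about 4 N.
- **Last checks:** The last top picture shows the crossbar lying between the lips and the red key hanging on the foot between the panels. A scene picture taken just after I let go shows the red key's pot empty and the green key still in its pot.
- **Disagreements:** The two cameras differed by about 3–5 mm on positions; I used the scene camera's values at the pot, as they matched the arm's own position, and averaged the two at the stand. The network did not find the key loop in the last scene picture, where a stand panel hides it. In the top picture it did, with confidence 0.45, and I confirmed that by eye.

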